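# Make up the roller changeover kit beside the laminating machine

### The arm

A 7-joint arm with a two-finger parallel gripper is mounted at the origin on the work surface. World frame = base frame: x ahead of the robot, y to its left, z up, the work surface at z = 0. Lengths are in m, angles in rad, forces in N, time in s.
With the tool pointing down it reaches from about 0.425 to 0.875 m from the base axis. Payload 4.7 kg.
Tool frame: the origin (TCP) lies at the very end of the fingers, on their centre line; the grasp point (between the pads) lies behind it (ctrl.tcp_to_grasp is the z of the grasp point in the tool frame, in m); z points along the fingers, y is the line along which they close (so a half turn about z gives the same grasp; the last joint's range is limited). The gripper opens to 87 mm and grips with 3 to 60 N. Pads are 19 mm wide; open, the fingers measure 117 mm over their backs; the gripper's body (75 mm by 190 mm) begins 51 mm behind the grasp point.
Start: joints at [-1.15, 0.321, -0.07, 1.45, 0.023, 1.371, -0.057], TCP at [0.257, 0.597, 0.223] pointing down, gripper open.
Joint ranges: [-2.86, 2.86], [-0.3, 2.09], [-1.38, 1.24], [0.06, 2.45], [-1.56, 4.7], [0.09, 2.05], [-2.69, 2.69]. Speed limits (rad/s): [2.57, 2.57, 3.14, 3.14, 3.14, 3.14, 3.14].

### API

Orientations are given as a rotation vector (axis times angle).
In Python, from bench import ctrl gives the robot as it stands.
- The arm moves only by the tool step_arm, never from a script. Its argument "targets" is a list of rows, each a list of 7 numbers: the shift along the world's x, y, z in cm, then the turn, a rotation vector about the world's x, y, z in degrees, then the opening, from 0 (shut) to 1 (fully open). A call has exactly 5 rows; each row shifts and turns the commanded pose from where the row before left it; what a row does not reach is not made up. A row lasts 1/12 s, in which the tool goes at most 41.7 mm and 7.16 degrees, less where a joint would pass 70% of its speed; a pose out of reach is approached as far as the arm can. A call with a gripper value outside its range is refused whole. The fingers move at their own pace and stop on an object; "force" is the grip in N (left out, the last holds). Time passes only in rows, so rows that do not move let the fingers close, or fill a call up. It gives the time, the measured TCP pose, the force, the opening and the grip force at its end, in the units of the state.
- ctrl.get_state(): the state, without advancing time (a new reading comes with each control period).
- ctrl.get_image(name): name is "scene" or "top" or "wrist"; returns (picture, depth): 480x640x3 uint8, red, green, blue; 480x640 float32, m along the optical axis (not along the pixel's ray), 0 where there is no reading.
- ctrl.camera_params(name): a dict with "intrinsics" (3x3 intrinsics, pixels), "distortion" ([k1, k2, p1, p2, k3] as OpenCV has them; the pictures are not rectified), "rvec" (rotation vector, rad) and "tvec" (3), from world to camera coordinates, as OpenCV has them; the wrist camera has in their place "hand_eye" (4x4, takes a point from camera to tool coordinates, whose origin is the TCP and whose axes are the flange's). Camera axes: x right, y down, z forward; pixel columns grow to the right and rows downward; lengths in m; the calibration is good to about 2 mm. A picture is of the moment at which its call begins: read the wrist's pose just before it. camera_params takes no time and is no camera call.
- ctrl.close_job(): hands the job in; it is judged then, once.
The state is a dict: "time": time; "joint_positions": joint angles; "qd": joint speeds; "joint_torque": joint torques, N m; "position": TCP position; "tool_rot": TCP orientation; "ft_force": force on the tool from outside, world axes, zero at the start; "torque": the same for the moment, N m; "grip_width": opening from 0.0 (shut) to 1.0 (fully open); "grip_force": force on a finger pad.
Only numpy, scipy, OpenCV 4.12 (cv2) and the standard library are available. Lean on these libraries where they do the work, as an engineer would, in place of code of your own. Each camera call takes 0.05 s, during which the arm holds its last target. There are 200 camera calls.

### The job

Make up the changeover kit in the blue tray: the plain sleeve standing in the round nest is the wrong part, so stand it upright in the grey returns bin and put the flanged roller upright in the round nest in its place, the bearing block with two bolt ears upright in the rectangular nest, and the four-armed knob, hub up, in the square nest, each sitting flat on its nest's floor. Leave the block without ears and the three-armed knob where they are.

Things in the scene. Friction and masses are not known exactly. Their poses are not given: they have to be found in the camera images.
- roller: Guide roller, bare aluminium, loose, standing on end: round body 36 mm in diameter with one wide flange at its foot (52 mm in diameter, 6 mm thick); 46 mm tall in all, dark bore in the top. About 0.15 kg. Its origin is the centre of its underside, z up. 
- sleeve: Plain sleeve, bare aluminium, loose: the roller's look-alike WITHOUT a flange, a straight cylinder 36 mm in diameter and 46 mm tall. The wrong part: it stands in the tray's round nest at the start. About 0.12 kg. Its origin is the centre of its underside, z up. 
- block: Bearing block WITH two bolt ears, grey cast metal, loose: the middle is a hump 34 mm (x) by 30 mm (y), 42 mm tall, with a rounded top and a dark bore along y; at either end along x an ear 8 mm thick with a dark bolt hole makes the foot 70 mm (x) by 30 mm (y). The flat faces across y, 30 mm apart, suit a grasp. About 0.18 kg. Its origin is the centre of its underside, z up. 
- block_plain: Look-alike bearing block WITHOUT ears, grey, loose: only the hump, 34 mm (x) by 30 mm (y), 42 mm tall. Not part of the kit. Its origin is the centre of its underside, z up. 
- knob4: Clamping knob with FOUR arms in a cross, black plastic, loose, lying flat: arms 14 mm thick reaching 32 mm from the centre (64 mm across), and a central round hub 22 mm in diameter that rises to 34 mm above the underside, brass insert on top. The hub's upper 20 mm stand clear of the arms for a grasp. About 0.06 kg. Its origin is the centre of its underside, z up. 
- knob3: Look-alike clamping knob with THREE arms, black plastic, loose; same hub, height and arm length as the four-armed one. Not part of the kit. Its origin is the centre of its underside, z up. 
- nest_round: Round nest, white plastic, fixed in the blue kit tray: inner diameter 70 mm, outer 78 mm, rim 11 mm above its underside, inner floor 3 mm above its underside. Its origin is the centre of its underside, z up. The tray is 124 mm by 320 mm, walls 24 mm high, its floor 4 mm above the table; the three nests stand in one row along it, 102 mm apart in any order. 
- nest_rect: Rectangular nest, white plastic, fixed in the kit tray: inside 88 mm (x, across the tray) by 48 mm (y, along the tray), rim 4 mm wide and 11 mm above its underside, inner floor 3 mm above its underside. Its origin is the centre of its underside, z up. The nests' axes are parallel to the tray's: y along the row, x across it.
- nest_square: Square nest, white plastic, fixed in the kit tray: inside 82 mm by 82 mm, rim 4 mm wide and 11 mm above its underside, inner floor 3 mm above its underside. Its origin is the centre of its underside, z up. 
- returns_bin: Returns bin: open grey plastic box, fixed, empty, outside 120 mm by 120 mm by 45 mm tall, walls and floor 4 mm thick. Its origin is the centre of its underside, z up. It stands on the table beside the tray's left or right end.
Things that resemble listed ones, but are neither listed nor needed, are in the scene too. What is shaped like the nest_round but orange, purple or yellow is not meant.

How it is judged:
By the outcome, as a careful person would: the job done as asked, in the order asked, and still so for the second after the job is handed in, with the robot touching nothing.
It also fails if it takes over 104 s, if anything falls off the work surface, if the arm or the gripper's body presses on something with over 40 N, if the wrist force passes 120 N, or if a joint passes its speed limit or range.

## Working session

There is one attempt and no reset: what is moved stays moved. The work goes in short steps, Python scripts to look and compute and a tool call to move; the robot and the scene stay as the last step left them, time stands still between calls to the robot, and variables do not carry over. Pictures are saved under pics/ and viewed, at most 14 in all, crops included, and the job is handed in when it is done.

Besides the shell and the picture viewer there is one more tool, called after ">>>" as name(argument=value, ...), one argument or row to a line, values as JSON. step_arm: Moves the arm, as the interface text tells. Its arguments: {"type":"object","properties":{"targets":{"type":"array"},"force":{"type":"number"}},"required":["targets"]}

```bash
ls; mkdir -p pics
cat > h.py <<'E'
import numpy as np, cv2
from bench import ctrl
from scipy.spatial.transform import Rotation as R
def cam(n, st=None):
    p=ctrl.camera_params(n); K=np.array(p['intrinsics'],float).reshape(3,3); d=np.array(p['distortion'],float)
    if 'hand_eye' in p:
        st=st or ctrl.get_state(); T=np.eye(4); T[:3,:3]=R.from_rotvec(st['tool_rot']).as_matrix(); T[:3,3]=st['position']
        M=T@np.array(p['hand_eye']); return K,d,M[:3,:3],M[:3,3]
    Rm=R.from_rotvec(np.ravel(p['rvec'])).as_matrix(); return K,d,Rm.T,-Rm.T@np.ravel(p['tvec'])
def ray(c,uv,z):
    K,d,Rw,o=c; q=cv2.undistortPoints(np.array(uv,float).reshape(-1,1,2),K,d).reshape(-1,2)
    v=np.c_[q,np.ones(len(q))]@Rw.T; return o+v*((z-o[2])/v[:,2])[:,None]
def pts(c,dep):
    K,d,Rw,o=c; v,u=np.mgrid[:480,:640]; q=cv2.undistortPoints(np.c_[u.ravel(),v.ravel()].astype(float).reshape(-1,1,2),K,d).reshape(-1,2)
    return ((np.c_[q,np.ones(len(q))]*dep.reshape(-1,1))@Rw.T+o).reshape(480,640,3)
E
python3 - <<'E'
from h import *
s=ctrl.get_state(); print(s)
print(ctrl.tcp_to_grasp)
for n in ['top','scene','wrist']:
    im,dp=ctrl.get_image(n); cv2.imwrite(f'pics/{n}0.png',im[:,:,::-1]); np.savez(f'{n}0.npz',im=im,dp=dp)
    c=cam(n,s); print(n,c[3],c[2][:,2])
E
```

```text
pics
{'time': 0.0, 'joint_positions': array([-1.14992754,  0.32180508, -0.07005671,  1.45171885,  0.02258293,
        1.37075176, -0.05692097]), 'qd': array([ 1.14096135e-03,  2.31726300e-03, -2.69517937e-04,  2.58995089e-04,
       -3.71438904e-05, -7.90697177e-04,  1.44473502e-03]), 'joint_torque': array([-4.12465515e-04, -4.91285741e+01, -4.03520074e-01, -3.12522054e+01,
       -6.37146877e-02,  4.38310322e-02,  1.78518139e-04]), 'position': array([0.25700378, 0.59642565, 0.22145089]), 'tool_rot': array([-6.34525217e-01, -3.07654467e+00,  2.94313140e-03]), 'ft_force': array([-0.44214629, -0.15577561,  0.71688619]), 'torque': array([ 0.01537294, -0.01562495,  0.02979063]), 'grip_force': 0.0, 'grip_width': 0.9991482121075628}
-0.0187
top [0.50998803 0.01810299 1.06617442] [ 0.05785927 -0.01966953 -0.99813096]
scene [1.00925725 0.68123069 1.00780044] [-0.342213   -0.52856599 -0.77685793]
wrist [0.19706893 0.62377127 0.38216307] [ 0.22478607 -0.09822912 -0.96944431]
```

View pics/top0.png

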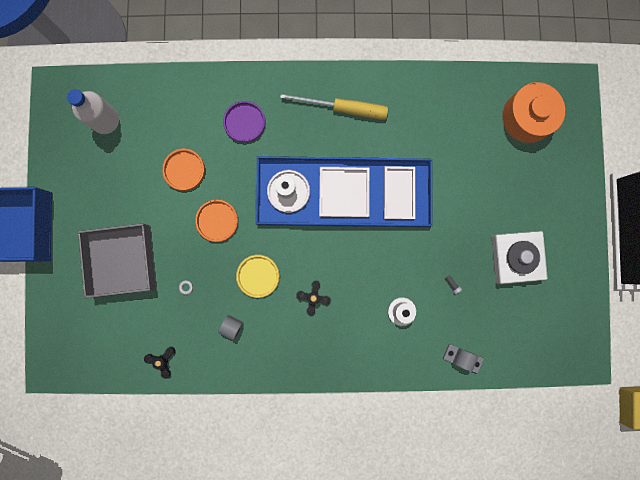

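View pics/scene0.png

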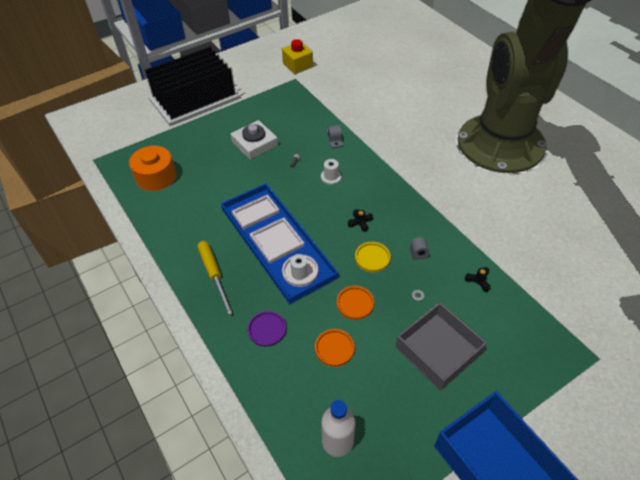

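The top view has image up = +x and image left = +y.

- **Tray:** sleeve in the white round nest at (288,191), square nest (345,192), rectangular nest (399,193).
- **Returns bin:** the grey open box at (118,261). The blue box at (20,225) is not it.
- **Roller:** flanged part at (403,312).
- **Blocks:** (463,359) has two ears and is the one I want. The one at (231,328) has none.
- **Knobs:** (313,298) has four arms and is the one I want. The one at (160,362) has three.

Next I'll measure positions and confirm these in an enlarged crop.

Run:
```python
from h import *
z=np.load('top0.npz'); im,dp=z['im'],z['dp']; c=cam('top'); P=pts(c,dp)
a=im[275:385,270:500]; cv2.imwrite('pics/crop.png',cv2.resize(a[:,:,::-1],None,fx=3.4,fy=3.4,interpolation=cv2.INTER_CUBIC))
Z=P[:,:,2]
for nm,(u,v) in dict(roller=(403,312),sleeve=(286,189),block=(463,359),knob4=(313,298),rnd=(288,191),sq=(345,192),rec=(399,193),bin=(118,261)).items():
    print(nm,P[v,u].round(4))
hsv=cv2.cvtColor(im,cv2.COLOR_RGB2HSV)
def comp(mask,win,nm,zh):
    m=np.zeros((480,640),np.uint8); x0,y0,x1,y1=win; m[y0:y1,x0:x1]=mask[y0:y1,x0:x1]*255
    cs=max(cv2.findContours(m,cv2.RETR_EXTERNAL,cv2.CHAIN_APPROX_NONE)[0],key=cv2.contourArea)
    w=ray(c,cs.reshape(-1,2),zh)[:,:2].astype(np.float32)*1000
    r=cv2.minAreaRect(w); print(nm,'rect c',np.round(r[0],1),'size',np.round(r[1],1),'ang',round(r[2],1),'circ',np.round(cv2.minEnclosingCircle(w)[0],1),cv2.minEnclosingCircle(w)[1])
    return w
H,S,V=[hsv[:,:,i].astype(int) for i in range(3)]
white=(S<50)&(V>150); green=(H>60)&(H<95)&(S>70); blue=(H>100)&(H<130)&(S>120)
print(hsv[312,390],hsv[359,463],hsv[298,320],hsv[261,118],hsv[350,350])
comp(blue,(240,145,450,240),'tray',.024)
for n,w in dict(rnd=(262,165,314,218),sq=(316,162,374,222),rec=(378,162,420,224)).items(): comp(white,w,n,.015)
ng=(~green)
comp(ng,(380,290,425,335),'roller foot',.003)
comp(ng,(440,338,490,378),'block ears',.006)
comp(ng,(290,275,335,320),'knob4',.007)
comp(ng,(70,215,165,305),'bin',.045)
```

```text
roller [ 0.4395 -0.1465  0.0462]
sleeve [0.6576 0.0565 0.0532]
block [ 0.3537 -0.2538  0.0396]
knob4 [0.4657 0.0111 0.033 ]
rnd [0.6538 0.053  0.055 ]
sq [ 0.6575 -0.0499  0.0089]
rec [ 0.655  -0.1495  0.0083]
bin [0.5355 0.3697 0.0012]
[  0   3 233] [120   9 120] [30 17 44] [150  12 128] [ 74  84 118]
tray rect c [657.2 -46.9] size [318.5 125.7] ang 88.8 circ [658.8 -47.3] 169.65643310546875
rnd rect c [660.5  54.3] size [76.5 75.2] ang 89.4 circ [660.1  54.2] 39.040042877197266
sq rect c [657.8 -47. ] size [89.8 90.2] ang 89.3 circ [657.6 -47.5] 62.63819885253906
rec rect c [ 655.2 -148.6] size [55.2 95. ] ang 88.6 circ [ 655.2 -148.6] 54.91654586791992
roller foot rect c [ 437.5 -151.7] size [51.6 53. ] ang 89.1 circ [ 437.6 -151. ] 27.265621185302734
block ears rect c [ 347.4 -261.7] size [72.4 37.3] ang 65.9 circ [ 350.4 -262.9] 38.195430755615234
knob4 rect c [465.3  10.8] size [49.8 48.9] ang 33.8 circ [465.2  11.2] 31.748912811279297
bin rect c [534.9 357.8] size [123.4 132.2] ang 6.0 circ [536.4 357.9] 87.7633285522461
```

View pics/crop.png

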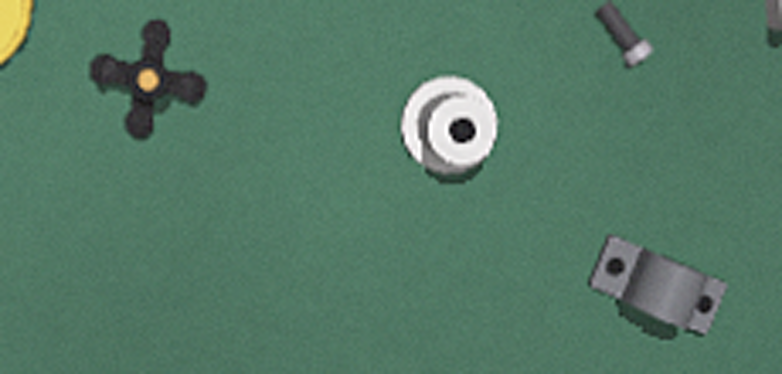

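The crop confirms the four-armed knob at (148,80), the flanged roller at (450,130) and the eared block at (660,285), with bolt holes at (615,266) and (705,304). Next I'll get precise centres and angles from the bores, insert and bolt holes.

Run:
```python
from h import *
im=np.load('top0.npz')['im']; c=cam('top'); hsv=cv2.cvtColor(im,cv2.COLOR_RGB2HSV)
g=cv2.cvtColor(im,cv2.COLOR_RGB2GRAY)
def cen(m,win):
    x0,y0,x1,y1=win; k=np.zeros_like(g); k[y0:y1,x0:x1]=m[y0:y1,x0:x1]*255
    n,l,s,ce=cv2.connectedComponentsWithStats(k); i=np.argsort(-s[1:,4])+1; return ce[i],s[i,4]
dark=g<60
for n,w,z in [('sleeve',(278,180,296,195),.053),('roller',(398,306,414,322),.046),('holes',(445,345,485,375),.008)]:
    ce,a=cen(dark,w); ce=ce[:2]; print(n,ce.round(1),a[:3],ray(c,ce,z).round(4).tolist())
br=(hsv[:,:,1]>90)&(hsv[:,:,0]<30)&(g>80)
ce,a=cen(br,(300,285,330,310)); print('knob',ce[:1],a[:2],k:=ray(c,ce[:1],.034).round(4)[0])
# arm tips angle: all 4-fold phase of dark pixels away from centre
v,u=np.nonzero(dark[275:322,290:336]); w=ray(c,np.c_[u+290,v+275],.012)[:,:2]-k[:2]; r=np.hypot(*w.T); q=w[(r>.018)&(r<.036)]
print('arm phase deg',np.degrees(np.angle(np.mean(np.exp(4j*np.arctan2(q[:,1],q[:,0])))))/4)
h=np.array([[450.9,353.2],[477.4,364.4]]); W=ray(c,h,.008); print(W.round(4),np.degrees(np.arctan2(*(W[1]-W[0])[[1,0]])),W.mean(0))
print('bin',ray(c,[[80,230],[150,225],[156,295],[85,299]],.045).round(4).tolist())
```

```text
sleeve [[284.6 184.5]] [31] [[0.6655, 0.0589, 0.053]]
roller [[405.5 312.9]] [37] [[0.4378, -0.151, 0.046]]
holes [[459.8 369.7]
 [450.5 353. ]] [43 16 15] [[0.3295, -0.256, 0.008], [0.3605, -0.2391, 0.008]]
knob [[313.17142857 298.        ]] [35] [0.4658 0.0108 0.034 ]
arm phase deg -11.712463054498158
[[ 0.3601 -0.2399  0.008 ]
 [ 0.3383 -0.289   0.008 ]] -113.89750853500746 [ 0.34919303 -0.26442416  0.008     ]
bin [[0.5902, 0.425, 0.045], [0.5976, 0.2981, 0.045], [0.4741, 0.2871, 0.045], [0.4677, 0.4148, 0.045]]
```

>>> step_arm(
  targets=[
    [2.04, -2.69, 0, 0, 0, 0, 0.7],
    [2.04, -2.69, 0, 0, 0, 0, 0.7],
    [2.04, -2.69, 0, 0, 0, 0, 0.7],
    [2.04, -2.69, 0, 0, 0, 0, 0.7],
    [2.04, -2.69, 0, 0, 0, 0, 0.7],
  ],
  force=20,
)

```text
time: 0.57
position: [0.3599, 0.4609, 0.2222]
tool_rot: [-0.634, -3.077, 0.001]
ft_force: [1.4, 0.3, 0.3]
grip_width: 0.734
grip_force: 0.0
```

>>> step_arm(
  targets=[
    [2.04, -2.69, 0, 0, 0, 0, 0.7],
    [2.04, -2.69, 0, 0, 0, 0, 0.7],
    [2.04, -2.69, 0, 0, 0, 0, 0.7],
    [2.04, -2.69, 0, 0, 0, 0, 0.7],
    [2.04, -2.69, 0, 0, 0, 0, 0.7],
  ],
)

```text
time: 0.98
position: [0.4618, 0.3264, 0.2224]
tool_rot: [-0.634, -3.077, 0.0]
ft_force: [0.3, 0.3, -0.5]
grip_width: 0.705
grip_force: 0.0
```

>>> step_arm(
  targets=[
    [2.04, -2.69, 0, 0, 0, 0, 0.7],
    [2.04, -2.69, 0, 0, 0, 0, 0.7],
    [2.04, -2.69, 0, 0, 0, 0, 0.7],
    [2.04, -2.69, 0, 0, 0, 0, 0.7],
    [2.04, -2.69, 0, 0, 0, 0, 0.7],
  ],
)

```text
time: 1.4
position: [0.5638, 0.192, 0.2224]
tool_rot: [-0.634, -3.077, 0.0]
ft_force: [0.6, 1.0, -0.0]
grip_width: 0.699
grip_force: 0.0
```

>>> step_arm(
  targets=[
    [2.04, -2.69, 0, 0, 0, 0, 0.7],
    [2.04, -2.69, 0, 0, 0, 0, 0.7],
    [2.04, -2.69, 0, 0, 0, 0, 0.7],
    [2.04, -2.69, 0, 0, 0, 0, 0.7],
    [2.04, -2.69, 0, 0, 0, 0, 0.7],
  ],
)

```text
time: 1.82
position: [0.6658, 0.0577, 0.2222]
tool_rot: [-0.634, -3.077, -0.0]
ft_force: [0.9, 0.9, -0.1]
grip_width: 0.704
grip_force: 0.0
```

```bash
cat >> h.py <<'E'
def wristtop(x,y,zlo,zhi,rad=.06):
    s=ctrl.get_state(); im,dp=ctrl.get_image('wrist'); P=pts(cam('wrist',s),dp)
    m=(dp>0)&(P[:,:,2]>zlo)&(P[:,:,2]<zhi)&(np.hypot(P[:,:,0]-x,P[:,:,1]-y)<rad)
    w=P[m]
    if len(w)<20: print('few',len(w)); return im,P,m
    (cx,cy),r=cv2.minEnclosingCircle((w[:,:2]*1000).astype(np.float32)); rc=cv2.minAreaRect((w[:,:2]*1000).astype(np.float32))
    print(len(w),'circ',round(cx,1),round(cy,1),round(r,1),'rect',np.round(rc[0],1),np.round(rc[1],1),round(rc[2],1),'zmed',np.median(w[:,2]).round(4)); return im,P,m
E
python3 - <<'E'
from h import *
im,P,m=wristtop(.6655,.0589,.045,.06)
cv2.imwrite('pics/w1.png',im[:,:,::-1])
E
```

```text
1497 circ 664.8 61.0 17.9 rect [664.7  61.2] [34.3 35.1] 67.7 zmed 0.0516
```

View pics/w1.png

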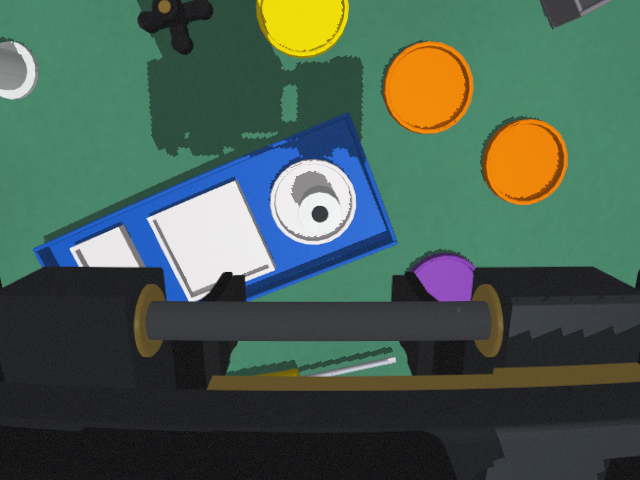

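The wrist view shows the plain sleeve at (320,214) inside the white round nest. I'll descend and grip it.

>>> step_arm(
  targets=[
    [-0.05, 0.15, -4, 0, 0, 0, 0.7],
    [-0.05, 0.15, -4, 0, 0, 0, 0.7],
    [0, 0, -4, 0, 0, 0, 0.7],
    [0, 0, -4, 0, 0, 0, 0.7],
    [0, 0, -3.5, 0, 0, 0, 0.7],
  ],
)

```text
time: 2.28
position: [0.6628, 0.0622, 0.0246]
tool_rot: [-0.634, -3.075, 0.001]
ft_force: [0.3, 0.6, -1.4]
grip_width: 0.704
grip_force: 0.0
```

>>> step_arm(
  targets=[
    [0, 0, 0, 0, 0, 0, 0.2],
    [0, 0, 0, 0, 0, 0, 0.2],
    [0, 0, 0, 0, 0, 0, 0.2],
    [0, 0, 0, 0, 0, 0, 0.2],
    [0, 0, 0, 0, 0, 0, 0.2],
  ],
)

```text
time: 2.7
position: [0.6664, 0.0619, 0.0309]
tool_rot: [0.634, 3.072, 0.003]
ft_force: [-0.3, 0.8, 6.3]
grip_width: 0.408
grip_force: 19.1
```

>>> step_arm(
  targets=[
    [0, 0, 0, 0, 0, 0, 0.2],
    [0, 0, 0, 0, 0, 0, 0.2],
    [0, 0, 0, 0, 0, 0, 0.2],
    [0, 0, 1, 0, 0, 0, 0.2],
    [0, 0, 2, 0, 0, 0, 0.2],
  ],
)

```text
time: 3.12
position: [0.6623, 0.062, 0.0564]
tool_rot: [-0.634, -3.073, 0.002]
ft_force: [-1.5, 0.3, -0.2]
grip_width: 0.409
grip_force: 20.0
```

>>> step_arm(
  targets=[
    [0, 0, 4, 0, 0, 0, 0.2],
    [0, 0, 4, 0, 0, 0, 0.2],
    [-1.32, 2.95, 2, 0, 0, 0, 0.2],
    [-1.32, 2.95, 0, 0, 0, 0, 0.2],
    [-1.32, 2.95, 0, 0, 0, 0, 0.2],
  ],
)

```text
time: 3.53
position: [0.6257, 0.1511, 0.1613]
tool_rot: [0.637, 3.071, 0.005]
ft_force: [-0.1, -0.3, -1.2]
grip_width: 0.407
grip_force: 20.0
```

>>> step_arm(
  targets=[
    [-1.32, 2.95, 0, 0, 0, 0, 0.2],
    [-1.32, 2.95, 0, 0, 0, 0, 0.2],
    [-1.32, 2.95, 0, 0, 0, 0, 0.2],
    [-1.32, 2.95, 0, 0, 0, 0, 0.2],
    [-1.32, 2.95, 0, 0, 0, 0, 0.2],
  ],
)

```text
time: 3.95
position: [0.5577, 0.2994, 0.1587]
tool_rot: [0.635, 3.076, 0.002]
ft_force: [0.7, -0.0, -1.2]
grip_width: 0.406
grip_force: 20.0
```

>>> step_arm(
  targets=[
    [-1.32, 2.95, 0, 0, 0, 0, 0.2],
    [-1.32, 2.95, 0, 0, 0, 0, 0.2],
    [0, 0, 0, 0, 0, 0, 0.2],
    [0, 0, 0, 0, 0, 0, 0.2],
    [0, 0, 0, 0, 0, 0, 0.2],
  ],
)

```text
time: 4.37
position: [0.5325, 0.3564, 0.1582]
tool_rot: [0.634, 3.076, -0.0]
ft_force: [1.5, -1.4, -0.6]
grip_width: 0.412
grip_force: 20.0
```

Run:
```python
from h import *
im,P,m=wristtop(.532,.356,.035,.05,.12)
im,dp=ctrl.get_image('scene'); 
s=ctrl.get_state(); print(s['position'],s['grip_width'])
cv2.imwrite('pics/s1.png',cv2.resize(im[200:440,260:580,::-1],None,fx=2,fy=2))
```

```text
3536 circ 535.3 366.1 84.1 rect [535.5 365.9] [120.3 120.6] 6.0 zmed 0.0431
[0.53332304 0.35505443 0.15802971] 0.4058157843999266
```

View pics/s1.png

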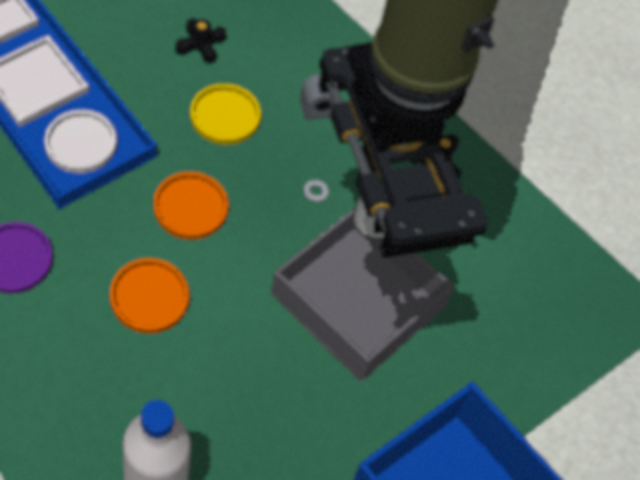

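The sleeve is held upright at (370,218) above the bin, and the round nest is empty. I'll lower the sleeve into the bin.

>>> step_arm(
  targets=[
    [0, 0.8, -3, 0, 0, 0, 0.2],
    [0, 0, -4, 0, 0, 0, 0.2],
    [0, 0, -3, 0, 0, 0, 0.2],
    [0, 0, -2, 0, 0, 0, 0.2],
    [0, 0, -1, 0, 0, 0, 0.2],
  ],
)

```text
time: 4.88
position: [0.5313, 0.3613, 0.0256]
tool_rot: [-0.638, -3.073, 0.009]
ft_force: [-9.0, -10.1, 29.8]
grip_width: 0.408
grip_force: 20.0
```

>>> step_arm(
  targets=[
    [0, 0, -0.2, 0, 0, 0, 0.2],
    [0, 0, 0, 0, 0, 0, 0.2],
    [0, 0, 0, 0, 0, 0, 0.2],
    [0, 0, 0, 0, 0, 0, 0.2],
    [0, 0, 0, 0, 0, 0, 0.2],
  ],
)

```text
time: 5.3
position: [0.5328, 0.3649, 0.0263]
tool_rot: [0.635, 3.076, 0.001]
ft_force: [-0.6, 1.2, -1.2]
grip_width: 0.41
grip_force: 20.0
```

>>> step_arm(
  targets=[
    [0, 0, -0.05, 0, 0, 0, 0.2],
    [0, 0, -0.05, 0, 0, 0, 0.2],
    [0, 0, -0.05, 0, 0, 0, 0.2],
    [0, 0, 0, 0, 0, 0, 0.2],
    [0, 0, 0, 0, 0, 0, 0.2],
  ],
)

```text
time: 5.72
position: [0.5326, 0.3652, 0.0253]
tool_rot: [0.634, 3.076, 0.001]
ft_force: [-1.3, -1.6, 5.2]
grip_width: 0.407
grip_force: 20.0
```

Light contact with the bin floor, so I'll release and rise.

>>> step_arm(
  targets=[
    [0, 0, 0, 0, 0, 0, 0.58],
    [0, 0, 0, 0, 0, 0, 0.58],
    [0, 0, 0, 0, 0, 0, 0.58],
    [0, 0, 0, 0, 0, 0, 0.58],
    [0, 0, 0, 0, 0, 0, 0.58],
  ],
)

```text
time: 6.13
position: [0.5321, 0.365, 0.0238]
tool_rot: [-0.634, -3.077, 0.0]
ft_force: [-0.2, -1.1, -0.7]
grip_width: 0.573
grip_force: 0.0
```

>>> step_arm(
  targets=[
    [0, 0, 1, 0, 0, 0, 0.58],
    [0, 0, 3, 0, 0, 0, 0.58],
    [0, 0, 4, 0, 0, 0, 0.58],
    [0, 0, 4, 0, 0, 0, 0.58],
    [0, 0, 4, 0, 0, 0, 0.58],
  ],
)

```text
time: 6.55
position: [0.532, 0.3647, 0.1865]
tool_rot: [0.635, 3.077, 0.0]
ft_force: [0.5, 1.7, 0.4]
grip_width: 0.579
grip_force: 0.0
```

>>> step_arm(
  targets=[
    [-0.8, -3.4, 0, 0, 0, 0, 0.7],
    [-0.8, -3.4, 0, 0, 0, 0, 0.7],
    [-0.8, -3.4, 0, 0, 0, 0, 0.7],
    [-0.8, -3.4, 0, 0, 0, 0, 0.7],
    [-0.8, -3.4, 0, 0, 0, 0, 0.7],
  ],
)

```text
time: 6.97
position: [0.4918, 0.1934, 0.1849]
tool_rot: [0.634, 3.076, 0.001]
ft_force: [0.9, -0.2, -0.7]
grip_width: 0.695
grip_force: 0.0
```

>>> step_arm(
  targets=[
    [-0.6, -3.4, 0, 0, 0, 0, 0.7],
    [-0.6, -3.4, 0, 0, 0, 0, 0.7],
    [-0.6, -3.4, 0, 0, 0, 0, 0.7],
    [-0.6, -3.4, 0, 0, 0, 0, 0.7],
    [-0.6, -3.4, 0, 0, 0, 0, 0.7],
  ],
)

```text
time: 7.38
position: [0.4618, 0.0233, 0.1849]
tool_rot: [0.635, 3.076, 0.002]
ft_force: [1.0, -0.3, 0.8]
grip_width: 0.701
grip_force: 0.0
```

>>> step_arm(
  targets=[
    [-0.5, -3.5, 0, 0, 0, 0, 0.7],
    [-0.5, -3.5, 0, 0, 0, 0, 0.7],
    [-0.5, -3.5, 0, 0, 0, 0, 0.7],
    [-0.5, -3.5, 0, 0, 0, 0, 0.7],
    [-0.5, -3.5, 0, 0, 0, 0, 0.7],
  ],
)

```text
time: 7.8
position: [0.4368, -0.1518, 0.185]
tool_rot: [0.635, 3.075, 0.002]
ft_force: [0.2, -0.1, -0.6]
grip_width: 0.7
grip_force: 0.0
```

Run:
```python
from h import *
im,P,m=wristtop(.4378,-.151,.035,.06)
s=ctrl.get_state(); print(s['position'],s['joint_positions'].round(2))
im,dp=ctrl.get_image('top'); P=pts(cam('top'),dp); Z=P[:,:,2]
m=(np.hypot(P[:,:,0]-.533,P[:,:,1]-.362)<.05)&(Z>.03); w=P[m]; print('sleeve in bin',len(w),w.mean(0),np.percentile(w[:,2],[10,90]))
```

```text
1812 circ 437.7 -149.0 17.9 rect [ 437.7 -149.1] [35.3 35.2] 51.6 zmed 0.0446
[ 0.43511471 -0.15998635  0.18537679] [-0.36 -0.09  0.62  1.97  0.06  1.25  1.4 ]
sleeve in bin 367 [0.53153848 0.36230503 0.04774691] [0.04031856 0.05170545]
```

The sleeve stands flat in the bin, top at about 50 mm. Now to grip the roller.

>>> step_arm(
  targets=[
    [0.1, 0, -4, 0, 0, 0, 0.7],
    [0, 0, -4, 0, 0, 0, 0.7],
    [0, 0, -4, 0, 0, 0, 0.7],
    [0, 0, -3, 0, 0, 0, 0.7],
    [0, 0, -1.6, 0, 0, 0, 0.7],
  ],
)

```text
time: 8.32
position: [0.4359, -0.1488, 0.0151]
tool_rot: [-0.633, -3.072, -0.0]
ft_force: [-0.0, 1.5, -0.0]
grip_width: 0.7
grip_force: 0.0
```

>>> step_arm(
  targets=[
    [0, 0, 0, 0, 0, 0, 0.7],
    [0, 0, 0, 0, 0, 0, 0.2],
    [0, 0, 0, 0, 0, 0, 0.2],
    [0, 0, 0, 0, 0, 0, 0.2],
    [0, 0, 0, 0, 0, 0, 0.2],
  ],
)

```text
time: 8.73
position: [0.4397, -0.1501, 0.0197]
tool_rot: [0.634, 3.074, 0.001]
ft_force: [-0.3, -0.2, 0.4]
grip_width: 0.483
grip_force: 0.0
```

>>> step_arm(
  targets=[
    [0, 0, 0, 0, 0, 0, 0.2],
    [0, 0, 0, 0, 0, 0, 0.2],
    [0, 0, 0, 0, 0, 0, 0.2],
    [0, 0, 0, 0, 0, 0, 0.2],
    [0, 0, 0, 0, 0, 0, 0.2],
  ],
)

```text
time: 9.15
position: [0.4393, -0.1503, 0.0193]
tool_rot: [0.634, 3.075, 0.001]
ft_force: [-0.8, 0.4, 7.2]
grip_width: 0.408
grip_force: 20.0
```

>>> step_arm(
  targets=[
    [0, 0, 2, 0, 0, 0, 0.2],
    [0, 0, 4, 0, 0, 0, 0.2],
    [2.2, 2.05, 4, 0, 0, 0, 0.2],
    [2.2, 2.05, 3, 0, 0, 0, 0.2],
    [2.2, 2.05, 0, 0, 0, 0, 0.2],
  ],
)

```text
time: 9.57
position: [0.5046, -0.0924, 0.1474]
tool_rot: [0.635, 3.066, 0.006]
ft_force: [1.2, 0.1, -1.3]
grip_width: 0.405
grip_force: 20.0
```

>>> step_arm(
  targets=[
    [2.2, 2.05, 0, 0, 0, 0, 0.2],
    [2.2, 2.05, 0, 0, 0, 0, 0.2],
    [2.2, 2.05, 0, 0, 0, 0, 0.2],
    [2.2, 2.05, 0, 0, 0, 0, 0.2],
    [2.2, 2.05, 0, 0, 0, 0, 0.2],
  ],
)

```text
time: 9.98
position: [0.6106, 0.0115, 0.1404]
tool_rot: [-0.634, -3.076, -0.0]
ft_force: [-0.2, 0.1, -1.5]
grip_width: 0.407
grip_force: 20.0
```

>>> step_arm(
  targets=[
    [2.2, 2.05, 0, 0, 0, 0, 0.2],
    [2.2, 2.05, 0, 0, 0, 0, 0.2],
    [0, 0, 0, 0, 0, 0, 0.2],
    [0, 0, 0, 0, 0, 0, 0.2],
    [0, 0, 0, 0, 0, 0, 0.2],
  ],
)

```text
time: 10.4
position: [0.6534, 0.0504, 0.1401]
tool_rot: [-0.635, -3.075, 0.002]
ft_force: [0.0, -0.8, -2.4]
grip_width: 0.404
grip_force: 20.0
```

Run:
```python
from h import *
s=ctrl.get_state(); print(s['position'],s['grip_width'])
im,dp=ctrl.get_image('wrist'); cv2.imwrite('pics/w2.png',im[:,:,::-1]); np.savez('w2.npz',im=im,dp=dp,pos=s['position'],rot=s['tool_rot'])
P=pts(cam('wrist',s),dp); hsv=cv2.cvtColor(im,cv2.COLOR_RGB2HSV)
m=(hsv[:,:,1]<60)&(hsv[:,:,2]>140)&(abs(P[:,:,2]-.014)<.006)&(np.hypot(P[:,:,0]-.66,P[:,:,1]-.055)<.048)
w=(P[m][:,:2]*1000).astype(np.float32); print(len(w),cv2.minEnclosingCircle(w),w.min(0),w.max(0))
```

```text
[0.65335768 0.05038173 0.14013195] 0.40415687773933673
1043 ((660.1942749023438, 56.2379035949707), 38.72810363769531) [621.8041   19.49357] [691.2684   94.92563]
```

View pics/w2.png

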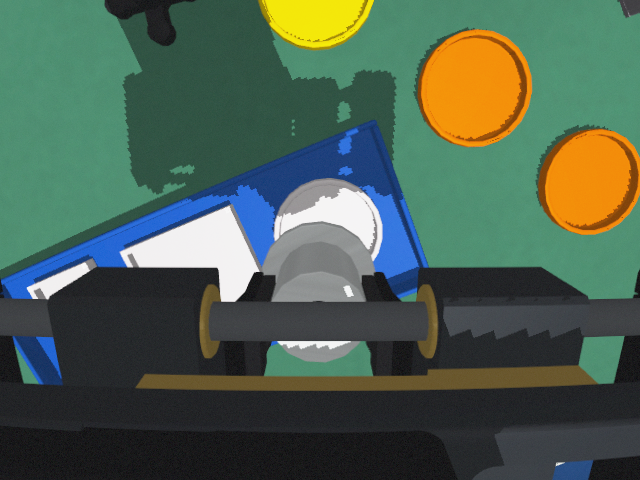

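The roller is held upright above the empty white nest at (328,220). I'll shift the small remainder and lower it.

>>> step_arm(
  targets=[
    [0.35, 0.25, -2, 0, 0, 0, 0.2],
    [0.3, 0.25, -3, 0, 0, 0, 0.2],
    [0, 0, -3, 0, 0, 0, 0.2],
    [0, 0, -1.5, 0, 0, 0, 0.2],
    [0, 0, -0.8, 0, 0, 0, 0.2],
  ],
)

```text
time: 10.87
position: [0.6579, 0.0546, 0.0351]
tool_rot: [-0.637, -3.072, 0.003]
ft_force: [-1.4, -0.3, -2.5]
grip_width: 0.408
grip_force: 20.0
```

>>> step_arm(
  targets=[
    [0, 0, -0.4, 0, 0, 0, 0.2],
    [0, 0, -0.2, 0, 0, 0, 0.2],
    [0, 0, -0.2, 0, 0, 0, 0.2],
    [0, 0, 0, 0, 0, 0, 0.2],
    [0, 0, 0, 0, 0, 0, 0.2],
  ],
)

```text
time: 11.28
position: [0.6614, 0.0562, 0.0311]
tool_rot: [0.634, 3.075, 0.001]
ft_force: [0.4, -0.2, -1.2]
grip_width: 0.409
grip_force: 20.0
```

>>> step_arm(
  targets=[
    [0, 0, -0.1, 0, 0, 0, 0.2],
    [0, 0, -0.1, 0, 0, 0, 0.2],
    [0, 0, -0.1, 0, 0, 0, 0.2],
    [0, 0, -0.1, 0, 0, 0, 0.2],
    [0, 0, 0, 0, 0, 0, 0.2],
  ],
)

```text
time: 11.7
position: [0.6607, 0.0562, 0.0264]
tool_rot: [0.635, 3.077, 0.001]
ft_force: [-1.3, -0.0, 3.6]
grip_width: 0.409
grip_force: 20.0
```

>>> step_arm(
  targets=[
    [0, 0, 0, 0, 0, 0, 0.6],
    [0, 0, 0, 0, 0, 0, 0.6],
    [0, 0, 0, 0, 0, 0, 0.6],
    [0, 0, 0, 0, 0, 0, 0.6],
    [0, 0, 1, 0, 0, 0, 0.6],
  ],
)

```text
time: 12.12
position: [0.659, 0.0561, 0.034]
tool_rot: [-0.634, -3.073, 0.002]
ft_force: [0.0, 0.2, -0.4]
grip_width: 0.595
grip_force: 0.0
```

>>> step_arm(
  targets=[
    [0, 0, 3, 0, 0, 0, 0.6],
    [0, 0, 4, 0, 0, 0, 0.6],
    [0, 0, 4, 0, 0, 0, 0.6],
    [0, 0, 4, 0, 0, 0, 0.6],
    [-2.4, -2.46, 0, 0, 0, -6.9, 0.7],
  ],
)

```text
time: 12.53
position: [0.6446, 0.038, 0.1962]
tool_rot: [0.803, 3.02, 0.016]
ft_force: [0.6, -0.0, 2.3]
grip_width: 0.627
grip_force: 0.0
```

>>> step_arm(
  targets=[
    [-2.4, -2.46, 0, 0, 0, -6.9, 0.7],
    [-2.4, -2.46, 0, 0, 0, -6.9, 0.7],
    [-2.4, -2.46, 0, 0, 0, -6.9, 0.7],
    [-2.4, -2.46, 0, 0, 0, -6.9, 0.7],
    [-2.4, -2.46, 0, 0, 0, -6.9, 0.7],
  ],
)

```text
time: 12.95
position: [0.5154, -0.0927, 0.1864]
tool_rot: [1.689, 2.648, 0.002]
ft_force: [-0.4, -0.4, 1.0]
grip_width: 0.698
grip_force: 0.0
```

>>> step_arm(
  targets=[
    [-2.4, -2.46, 0, 0, 0, -6.9, 0.7],
    [-2.4, -2.46, 0, 0, 0, -6.9, 0.7],
    [-2.4, -2.46, 0, 0, 0, -6.9, 0.7],
    [-2.4, -2.46, 0, 0, 0, -6.9, 0.7],
    [-2.4, -2.46, 0, 0, 0, -6.9, 0.7],
  ],
)

```text
time: 13.37
position: [0.3953, -0.2157, 0.1864]
tool_rot: [2.398, 2.028, 0.002]
ft_force: [0.4, 0.2, 0.4]
grip_width: 0.704
grip_force: 0.0
```

>>> step_arm(
  targets=[
    [-2.4, -2.46, 0, 0, 0, -6.9, 0.7],
    [-2.4, -2.46, 0, 0, 0, -6.9, 0.7],
    [0, 0, 0, 0, 0, 0, 0.7],
    [0, 0, 0, 0, 0, 0, 0.7],
    [0, 0, 0, 0, 0, 0, 0.7],
  ],
)

```text
time: 13.78
position: [0.349, -0.2635, 0.1863]
tool_rot: [2.619, 1.734, 0.003]
ft_force: [-0.5, 0.5, 0.4]
grip_width: 0.705
grip_force: 0.0
```

```bash
cat >> h.py <<'E'
def yaw(s): y=R.from_rotvec(s['tool_rot']).as_matrix()[:,1]; return np.degrees(np.arctan2(y[1],y[0]))
E
python3 - <<'E'
from h import *
s=ctrl.get_state(); print(s['position'],yaw(s),s['joint_positions'].round(2))
im,P,m=wristtop(.3492,-.2644,.004,.06,.05)
cv2.imwrite('pics/w3.png',im[:,:,::-1])
im,dp=ctrl.get_image('top'); P=pts(cam('top'),dp); Z=P[:,:,2]
m=(np.hypot(P[:,:,0]-.66,P[:,:,1]-.055)<.03)&(Z>.04); w=P[m]; print('roller',len(w),w.mean(0),np.percentile(w[:,2],[10,90]))
E
```

```text
[ 0.34897035 -0.26345209  0.1862985 ] -22.98631085274787 [-0.32 -0.22  0.81  2.02  0.16  1.27  0.04]
3129 circ 350.1 -261.6 37.6 rect [ 349.9 -261.7] [70.4 30.1] 66.0 zmed 0.0297
roller 337 [0.65836534 0.05700619 0.05235376] [0.04980938 0.05500014]
```

View pics/w3.png

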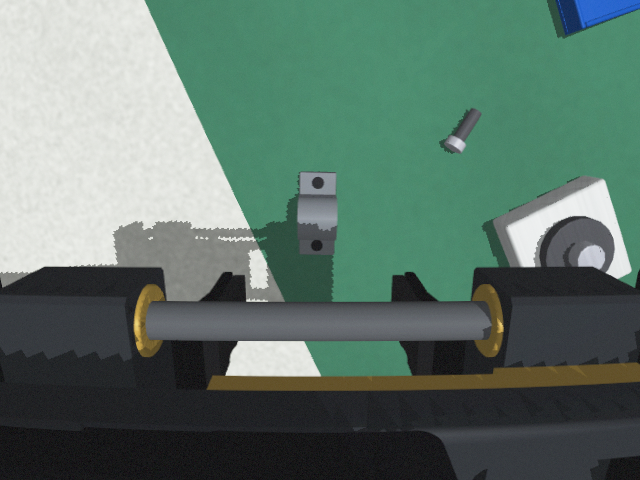

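The wrist view shows the eared block at (317,212), squared with the fingers, 70x30 mm at yaw 66°. The roller stands flat in its nest. I'll pick up the block.

>>> step_arm(
  targets=[
    [0.1, 0.15, -4, 0, 0, -1, 0.7],
    [0, 0, -4, 0, 0, 0, 0.7],
    [0, 0, -4, 0, 0, 0, 0.7],
    [0, 0, -3, 0, 0, 0, 0.7],
    [0, 0, -1.5, 0, 0, 0, 0.7],
  ],
)

```text
time: 14.3
position: [0.3478, -0.2601, 0.0173]
tool_rot: [-2.629, -1.713, 0.007]
ft_force: [-0.3, 0.5, -0.2]
grip_width: 0.697
grip_force: 0.0
```

>>> step_arm(
  targets=[
    [0, 0, -0.5, 0, 0, 0, 0.7],
    [0, 0, 0, 0, 0, 0, 0.2],
    [0, 0, 0, 0, 0, 0, 0.2],
    [0, 0, 0, 0, 0, 0, 0.2],
    [0, 0, 0, 0, 0, 0, 0.2],
  ],
)

```text
time: 14.72
position: [0.351, -0.2625, 0.0171]
tool_rot: [2.633, 1.711, 0.004]
ft_force: [-0.3, -0.4, 0.2]
grip_width: 0.48
grip_force: 0.0
```

>>> step_arm(
  targets=[
    [0, 0, 0, 0, 0, 0, 0.2],
    [0, 0, 0, 0, 0, 0, 0.2],
    [0, 0, 0, 0, 0, 0, 0.2],
    [0, 0, 0, 0, 0, 0, 0.2],
    [0, 0, 0, 0, 0, 0, 0.2],
  ],
)

```text
time: 15.13
position: [0.35, -0.2621, 0.0165]
tool_rot: [-2.635, -1.711, -0.002]
ft_force: [-1.7, 1.9, 7.1]
grip_width: 0.343
grip_force: 20.0
```

>>> step_arm(
  targets=[
    [0, 0, 1.5, 0, 0, 0, 0.2],
    [0, 0, 3.5, 0, 0, 0, 0.2],
    [0, 0, 4, 0, 0, 0, 0.2],
    [0, 0, 3, 0, 0, 0, 0.2],
    [3.05, 1.135, 0, 0, 0, -6.75, 0.2],
  ],
)

```text
time: 15.55
position: [0.3804, -0.255, 0.1437]
tool_rot: [2.733, 1.539, 0.027]
ft_force: [0.6, -3.5, -0.9]
grip_width: 0.342
grip_force: 20.0
```

>>> step_arm(
  targets=[
    [3.05, 1.135, 0, 0, 0, -6.75, 0.2],
    [3.05, 1.135, 0, 0, 0, -6.75, 0.2],
    [3.05, 1.135, 0, 0, 0, -6.75, 0.2],
    [3.05, 1.135, 0, 0, 0, -6.75, 0.2],
    [3.05, 1.135, 0, 0, 0, -6.75, 0.2],
  ],
)

```text
time: 15.97
position: [0.5338, -0.193, 0.1354]
tool_rot: [-3.066, -0.685, 0.0]
ft_force: [-0.3, 0.4, -1.1]
grip_width: 0.34
grip_force: 20.0
```

>>> step_arm(
  targets=[
    [3.05, 1.135, 0, 0, 0, -6.75, 0.2],
    [3.05, 1.135, 0, 0, 0, -6.75, 0.2],
    [3.05, 1.135, 0, 0, 0, -6.75, 0.2],
    [3.05, 1.135, 0, 0, 0, -6.75, 0.2],
    [0, 0, 0, 0, 0, 0, 0.2],
  ],
)

```text
time: 16.38
position: [0.6602, -0.1424, 0.1333]
tool_rot: [-3.141, 0.035, -0.001]
ft_force: [0.0, 1.9, -1.9]
grip_width: 0.344
grip_force: 20.0
```

>>> step_arm(
  targets=[
    [0, 0, 0, 0, 0, 0, 0.2],
    [0, 0, 0, 0, 0, 0, 0.2],
    [0, 0, 0, 0, 0, 0, 0.2],
    [0, 0, 0, 0, 0, 0, 0.2],
    [0, 0, 0, 0, 0, 0, 0.2],
  ],
)

```text
time: 16.8
position: [0.6539, -0.1494, 0.1364]
tool_rot: [-3.141, 0.043, -0.001]
ft_force: [0.7, 1.1, -1.9]
grip_width: 0.344
grip_force: 20.0
```

Run:
```python
from h import *
s=ctrl.get_state(); print(s['position'],yaw(s),s['grip_width'],s['joint_positions'].round(2))
im,dp=ctrl.get_image('wrist'); cv2.imwrite('pics/w4.png',im[:,:,::-1])
P=pts(cam('wrist',s),dp); hsv=cv2.cvtColor(im,cv2.COLOR_RGB2HSV)
for x,y,a in [(.655,-.149,'rec'),(.658,-.047,'sq')]:
    m=(hsv[:,:,1]<60)&(hsv[:,:,2]>140)&(abs(P[:,:,2]-.011)<.008)&(abs(P[:,:,0]-x)<.054)&(abs(P[:,:,1]-y)<(.034 if a=='rec' else .05))
    w=(P[m][:,:2]*1000).astype(np.float32); print(a,len(w),cv2.minAreaRect(w))
```

```text
[ 0.65392145 -0.14938403  0.13637793] -91.58224798005223 0.3436344420121651 [-0.44  0.54  0.87  1.53 -0.42  1.27 -1.11]
rec 4593 ((666.1937866210938, -147.8698272705078), (57.59934997558594, 75.54798889160156), 88.66307067871094)
sq 12281 ((658.5443725585938, -45.848236083984375), (90.91264343261719, 89.84671020507812), 88.80419158935547)
```

View pics/w4.png

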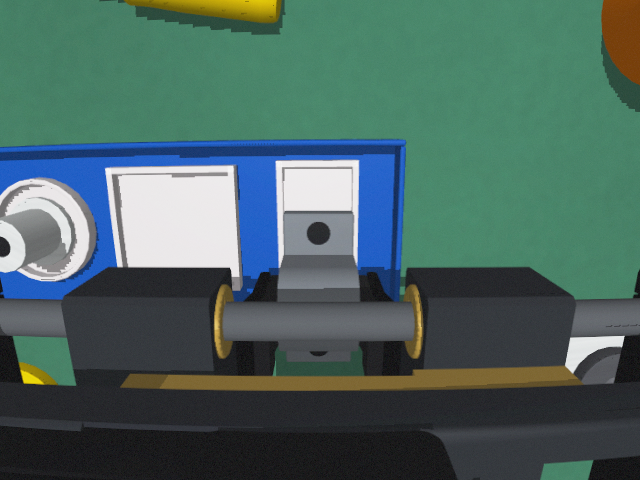

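The block is held level and aligned over the rectangular nest at (317,190). I'll lower it.

>>> step_arm(
  targets=[
    [0.2, 0.15, -2, 0, 0, 0, 0.2],
    [0, 0, -3, 0, 0, 0, 0.2],
    [0, 0, -3, 0, 0, 0, 0.2],
    [0, 0, -1.5, 0, 0, 0, 0.2],
    [0, 0, -0.8, 0, 0, 0, 0.2],
  ],
)

```text
time: 17.27
position: [0.6547, -0.1466, 0.0303]
tool_rot: [-3.14, 0.042, 0.006]
ft_force: [-0.7, 1.2, -1.7]
grip_width: 0.346
grip_force: 20.0
```

>>> step_arm(
  targets=[
    [0, 0, -0.3, 0, 0, 0, 0.2],
    [0, 0, -0.2, 0, 0, 0, 0.2],
    [0, 0, -0.2, 0, 0, 0, 0.2],
    [0, 0, 0, 0, 0, 0, 0.2],
    [0, 0, 0, 0, 0, 0, 0.2],
  ],
)

```text
time: 17.68
position: [0.6574, -0.1474, 0.027]
tool_rot: [3.141, -0.041, 0.003]
ft_force: [0.7, -0.1, -1.3]
grip_width: 0.344
grip_force: 20.0
```

>>> step_arm(
  targets=[
    [0, 0, -0.1, 0, 0, 0, 0.2],
    [0, 0, -0.1, 0, 0, 0, 0.2],
    [0, 0, -0.1, 0, 0, 0, 0.2],
    [0, 0, 0, 0, 0, 0, 0.2],
    [0, 0, 0, 0, 0, 0, 0.2],
  ],
)

```text
time: 18.1
position: [0.657, -0.1472, 0.0237]
tool_rot: [-3.141, 0.041, -0.001]
ft_force: [-2.2, 1.9, 5.1]
grip_width: 0.344
grip_force: 20.0
```

>>> step_arm(
  targets=[
    [0, 0, 0, 0, 0, 0, 0.55],
    [0, 0, 0, 0, 0, 0, 0.55],
    [0, 0, 0, 0, 0, 0, 0.55],
    [0, 0, 0, 0, 0, 0, 0.55],
    [0, 0, 1, 0, 0, 0, 0.55],
  ],
)

```text
time: 18.52
position: [0.655, -0.1467, 0.0309]
tool_rot: [-3.141, 0.041, 0.006]
ft_force: [-0.1, 0.1, 0.2]
grip_width: 0.54
grip_force: 0.0
```

>>> step_arm(
  targets=[
    [0, 0, 3, 0, 0, 0, 0.55],
    [0, 0, 4, 0, 0, 0, 0.55],
    [0, 0, 4, 0, 0, 0, 0.55],
    [0, 0, 4, 0, 0, 0, 0.55],
    [-2.39, 1.98, 0, 0, 0, 0, 0.55],
  ],
)

```text
time: 18.93
position: [0.6395, -0.1339, 0.1935]
tool_rot: [3.134, -0.048, 0.028]
ft_force: [0.7, -0.8, 3.0]
grip_width: 0.55
grip_force: 0.0
```

>>> step_arm(
  targets=[
    [-2.39, 1.98, 0, 0, 0, 0, 0.55],
    [-2.39, 1.98, 0, 0, 0, 0, 0.55],
    [-2.39, 1.98, 0, 0, 0, 0, 0.55],
    [-2.39, 1.98, 0, 0, 0, 0, 0.55],
    [-2.39, 1.98, 0, 0, 0, 0, 0.55],
  ],
)

```text
time: 19.35
position: [0.512, -0.028, 0.1829]
tool_rot: [3.141, -0.043, -0.0]
ft_force: [-0.4, -0.2, 1.2]
grip_width: 0.55
grip_force: 0.0
```

>>> step_arm(
  targets=[
    [-2.39, 1.98, 0, 0, 0, 0, 0.55],
    [-2.39, 1.98, 0, 0, 0, 0, 0.55],
    [0, 0, 0, 0, 0, 0, 0.55],
    [0, 0, 0, 0, 0, 0, 0.55],
    [0, 0, 0, 0, 0, 0, 0.55],
  ],
)

```text
time: 19.77
position: [0.4661, 0.0108, 0.1835]
tool_rot: [-3.14, 0.042, -0.002]
ft_force: [0.5, -0.2, -0.2]
grip_width: 0.551
grip_force: 0.0
```

Run:
```python
from h import *
s=ctrl.get_state(); print(s['position'],yaw(s),s['joint_positions'].round(2))
im,P,m=wristtop(.4658,.0108,.024,.045,.03)
cv2.imwrite('pics/w5.png',im[:,:,::-1])
im,dp=ctrl.get_image('top'); P=pts(cam('top'),dp); Z=P[:,:,2]
m=(np.hypot(P[:,:,0]-.656,P[:,:,1]+.148)<.045)&(Z>.035)
w=P[m]; print('block',len(w),w.mean(0),Z[m].max())
```

```text
[0.4660691  0.01075048 0.18350348] -91.53927226731682 [-1.   -0.12  0.88  1.97  0.1   1.25 -1.76]
641 circ 465.6 12.4 10.9 rect [465.9  12.5] [21.  20.9] 90.0 zmed 0.0325
block 332 [ 0.6555561  -0.14678609  0.04502361] 0.05272638630836601
```

View pics/w5.png

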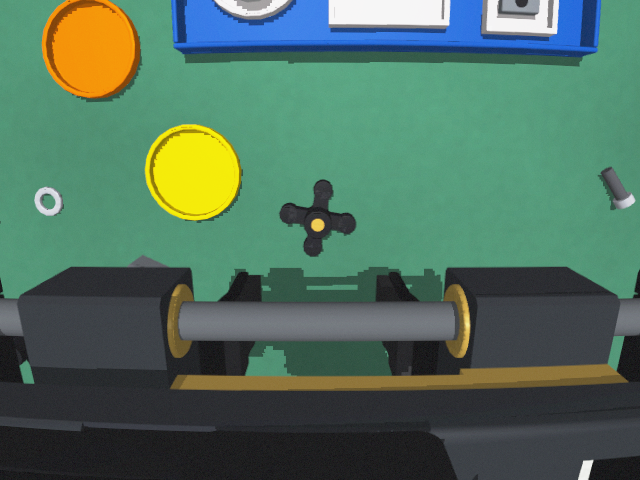

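The wrist view shows the four-armed knob, hub up, at (317,222), with the block seated in its nest at top right. I'll grip the hub just above the arms.

>>> step_arm(
  targets=[
    [0, 0.1, -4, 0, 0, 0, 0.55],
    [0, 0, -4, 0, 0, 0, 0.55],
    [0, 0, -4, 0, 0, 0, 0.55],
    [0, 0, -2.5, 0, 0, 0, 0.55],
    [0, 0, -1.2, 0, 0, 0, 0.55],
  ],
)

```text
time: 20.28
position: [0.4633, 0.0098, 0.0222]
tool_rot: [3.136, -0.046, -0.008]
ft_force: [-1.0, -0.0, 0.1]
grip_width: 0.554
grip_force: 0.0
```

>>> step_arm(
  targets=[
    [0, 0, -0.5, 0, 0, 0, 0.55],
    [0, 0, -0.4, 0, 0, 0, 0.55],
    [0, 0, 0, 0, 0, 0, 0.1],
    [0, 0, 0, 0, 0, 0, 0.1],
    [0, 0, 0, 0, 0, 0, 0.1],
  ],
)

```text
time: 20.7
position: [0.4666, 0.0123, 0.0179]
tool_rot: [-3.141, 0.042, -0.003]
ft_force: [-0.4, 0.6, 0.2]
grip_width: 0.401
grip_force: 0.0
```

>>> step_arm(
  targets=[
    [0, 0, 0, 0, 0, 0, 0.1],
    [0, 0, 0, 0, 0, 0, 0.1],
    [0, 0, 0, 0, 0, 0, 0.1],
    [0, 0, 0, 0, 0, 0, 0.1],
    [0, 0, 0, 0, 0, 0, 0.1],
  ],
)

```text
time: 21.12
position: [0.466, 0.0125, 0.0175]
tool_rot: [-3.141, 0.041, -0.001]
ft_force: [-0.9, 1.4, 6.7]
grip_width: 0.243
grip_force: 20.0
```

>>> step_arm(
  targets=[
    [0, 0, 1.5, 0, 0, 0, 0.1],
    [0, 0, 3.5, 0, 0, 0, 0.1],
    [0, 0, 4, 0, 0, 0, 0.1],
    [0, 0, 2, 0, 0, 0, 0.1],
    [3.2, -0.98, 0, 0, 0, 1.7, 0.1],
  ],
)

```text
time: 21.53
position: [0.4976, 0.0063, 0.1347]
tool_rot: [-3.118, -0.007, -0.016]
ft_force: [2.3, -1.8, 1.4]
grip_width: 0.247
grip_force: 20.0
```

>>> step_arm(
  targets=[
    [3.2, -0.98, 0, 0, 0, 1.7, 0.1],
    [3.2, -0.98, 0, 0, 0, 1.7, 0.1],
    [3.2, -0.98, 0, 0, 0, 1.7, 0.1],
    [3.2, -0.98, 0, 0, 0, 1.7, 0.1],
    [3.2, -0.98, 0, 0, 0, 1.7, 0.1],
  ],
)

```text
time: 21.95
position: [0.6585, -0.0464, 0.1256]
tool_rot: [-3.132, -0.242, 0.003]
ft_force: [-1.4, -0.1, 0.4]
grip_width: 0.246
grip_force: 20.0
```

>>> step_arm(
  targets=[
    [0, 0, 0, 0, 0, 0, 0.1],
    [0, 0, 0, 0, 0, 0, 0.1],
    [0, 0, 0, 0, 0, 0, 0.1],
    [0, 0, 0, 0, 0, 0, 0.1],
    [0, 0, 0, 0, 0, 0, 0.1],
  ],
)

```text
time: 22.37
position: [0.6566, -0.0455, 0.1272]
tool_rot: [-3.131, -0.239, -0.0]
ft_force: [-0.2, 0.3, 0.3]
grip_width: 0.241
grip_force: 20.0
```

Run:
```python
from h import *
im,dp=ctrl.get_image('wrist'); cv2.imwrite('pics/w6.png',im[:,:,::-1])
```

```text
(no output)
```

View pics/w6.png

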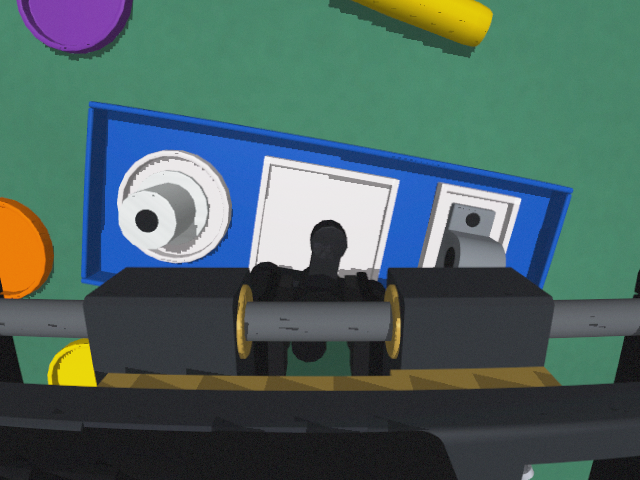

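The knob is held level over the square nest at (325,220). The roller and block sit in their nests at (175,205) and (475,220). I'll lower the knob.

>>> step_arm(
  targets=[
    [0.15, -0.05, -2, 0, 0, 0, 0.1],
    [0, 0, -3, 0, 0, 0, 0.1],
    [0, 0, -2.5, 0, 0, 0, 0.1],
    [0, 0, -1.2, 0, 0, 0, 0.1],
    [0, 0, -0.6, 0, 0, 0, 0.1],
  ],
)

```text
time: 22.83
position: [0.6573, -0.046, 0.0321]
tool_rot: [-3.132, -0.239, 0.005]
ft_force: [-0.5, -0.2, 0.1]
grip_width: 0.239
grip_force: 20.0
```

>>> step_arm(
  targets=[
    [0, 0, -0.3, 0, 0, 0, 0.1],
    [0, 0, -0.2, 0, 0, 0, 0.1],
    [0, 0, -0.2, 0, 0, 0, 0.1],
    [0, 0, 0, 0, 0, 0, 0.1],
    [0, 0, 0, 0, 0, 0, 0.1],
  ],
)

```text
time: 23.25
position: [0.6595, -0.0472, 0.0278]
tool_rot: [3.132, 0.238, 0.002]
ft_force: [0.6, 0.4, -0.3]
grip_width: 0.244
grip_force: 20.0
```

>>> step_arm(
  targets=[
    [0, 0, -0.1, 0, 0, 0, 0.1],
    [0, 0, -0.1, 0, 0, 0, 0.1],
    [0, 0, 0, 0, 0, 0, 0.1],
    [0, 0, 0, 0, 0, 0, 0.1],
    [0, 0, 0, 0, 0, 0, 0.1],
  ],
)

```text
time: 23.67
position: [0.6589, -0.047, 0.0248]
tool_rot: [3.132, 0.238, -0.0]
ft_force: [-0.2, 0.4, -0.3]
grip_width: 0.245
grip_force: 20.0
```

>>> step_arm(
  targets=[
    [0, 0, -0.1, 0, 0, 0, 0.1],
    [0, 0, 0, 0, 0, 0, 0.1],
    [0, 0, 0, 0, 0, 0, 0.1],
    [0, 0, 0, 0, 0, 0, 0.1],
    [0, 0, 0, 0, 0, 0, 0.1],
  ],
)

```text
time: 24.08
position: [0.659, -0.0471, 0.0246]
tool_rot: [-3.132, -0.238, -0.0]
ft_force: [-2.5, 0.0, 5.2]
grip_width: 0.244
grip_force: 20.0
```

Contact. I'll release, rise clear and move aside.

>>> step_arm(
  targets=[
    [0, 0, 0, 0, 0, 0, 0.45],
    [0, 0, 0, 0, 0, 0, 0.45],
    [0, 0, 0, 0, 0, 0, 0.45],
    [0, 0, 0, 0, 0, 0, 0.45],
    [0, 0, 1, 0, 0, 0, 0.45],
  ],
)

```text
time: 24.5
position: [0.6573, -0.0467, 0.0319]
tool_rot: [-3.132, -0.238, 0.006]
ft_force: [-0.1, 0.5, -0.4]
grip_width: 0.439
grip_force: 0.0
```

>>> step_arm(
  targets=[
    [0, 0, 3, 0, 0, 0, 0.45],
    [0, 0, 4, 0, 0, 0, 0.45],
    [0, 0, 4, 0, 0, 0, 0.45],
    [0, 0, 4, 0, 0, 0, 0.45],
    [-3.5, 0, 0, 0, 0, 0, 0.45],
  ],
)

```text
time: 24.92
position: [0.634, -0.0477, 0.1945]
tool_rot: [3.127, 0.241, 0.032]
ft_force: [0.9, -0.1, 1.6]
grip_width: 0.449
grip_force: 0.0
```

>>> step_arm(
  targets=[
    [-3.5, 0, 0, 0, 0, 0, 0.45],
    [-3.5, 0, 0, 0, 0, 0, 0.45],
    [-3.5, 0, 0, 0, 0, 0, 0.45],
    [-3.5, 0, 0, 0, 0, 0, 0.45],
    [-3.5, 0, 0, 0, 0, 0, 0.45],
  ],
)

```text
time: 25.33
position: [0.4502, -0.0477, 0.1834]
tool_rot: [3.132, 0.236, -0.002]
ft_force: [-1.2, 0.5, -0.1]
grip_width: 0.447
grip_force: 0.0
```

>>> step_arm(
  targets=[
    [0, 0, 0, 0, 0, 0, 0.45],
    [0, 0, 0, 0, 0, 0, 0.45],
    [0, 0, 0, 0, 0, 0, 0.45],
    [0, 0, 0, 0, 0, 0, 0.45],
    [0, 0, 0, 0, 0, 0, 0.45],
  ],
)

```text
time: 25.75
position: [0.4524, -0.0475, 0.1838]
tool_rot: [3.129, 0.236, -0.003]
ft_force: [-0.7, -0.8, 0.2]
grip_width: 0.451
grip_force: 0.0
```

Run:
```python
from h import *
im,dp=ctrl.get_image('top'); cv2.imwrite('pics/t2.png',cv2.resize(im[140:310,70:450,::-1],None,fx=2.1,fy=2.1,interpolation=cv2.INTER_CUBIC))
P=pts(cam('top'),dp)
for n,x,y,z in [('sleeve',.532,.364,.035),('roller',.66,.056,.04),('block',.656,-.148,.035),('knob',.658,-.047,.03),('arms',.658,-.047,.017)]:
    m=(np.hypot(P[:,:,0]-x,P[:,:,1]-y)<.042)&(P[:,:,2]>z); w=P[m]; print(n,len(w),w.mean(0).round(4),np.percentile(w[:,2],[10,50,95]).round(4))
```

```text
sleeve 345 [0.5317 0.3631 0.0486] [0.0451 0.0493 0.0526]
roller 335 [0.6584 0.0571 0.0523] [0.0497 0.0524 0.0555]
block 328 [ 0.6555 -0.1468  0.0451] [0.0391 0.0458 0.0501]
knob 118 [ 0.6576 -0.047   0.0405] [0.0378 0.0407 0.0435]
arms 457 [ 0.6575 -0.0475  0.026 ] [0.0187 0.0215 0.0422]
```

View pics/t2.png

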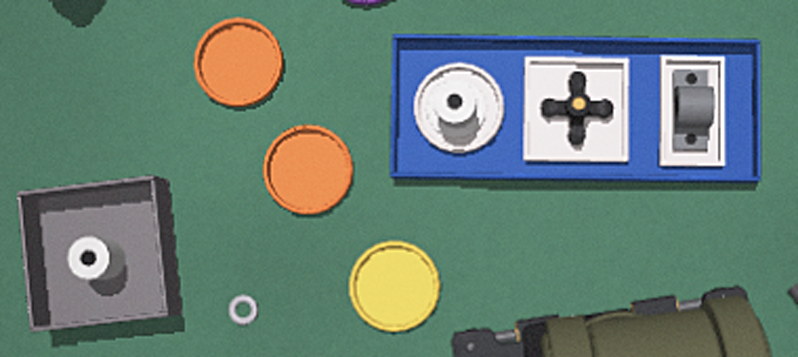

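The top view shows the sleeve upright in the grey bin at (88,258), the roller in the round nest at (455,105), the knob in the square nest at (577,105) and the block in the rectangular nest at (692,110). Their top heights match parts sitting flat, so I'll hand in.

```bash
python3 -c "
from bench import ctrl
print(ctrl.close_job())"
```

```text
the job is handed in; nothing more can be done
None
```

The job is handed in: the last top view showed the sleeve upright in the grey returns bin, and the flanged roller, eared block and four-armed knob (hub up) flat in their nests; I never reached for the two look-alikes.

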